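# Shim the rocking kitchen scale

## Task

The white kitchen scale rocks because its front left foot (left of the small black display, on the robot's side) is too short and hangs clear of the worktop. Push the wooden wedge along the worktop, thin end first, under that foot until it just fills the gap, without jacking the scale up or shoving it along; then press down with a fingertip on top of that corner of the scale to show that it no longer rocks, and move clear. Only push and press: pick nothing up, and leave the other things where they stand.

Things in the scene. Friction and masses are not known exactly. Their poses are not given: they have to be found in the camera images.
- scale: White kitchen scale, flat slab 170 x 210 mm (x by y), loose, 0.9 kg. Origin: centre of its footprint at worktop height; -x to the black display (robot's side), +y left, z up. Slab underside at 20 mm, top at 42 mm; round steel plate (radius 68 mm, centre x +12 mm) to 50 mm. Half-ball rubber feet, radius 9 mm, at x +-65, y +-85 mm; the one at x -65, y +85 is short.
- short_foot (a point): Lowest point of the short foot, 8 mm above the worktop, 20 mm in from both edges of the scale. The scale stands level on its other three feet; pressed on the unshimmed corner with more than about 2 N it tips there by 0.08 rad until this foot meets the worktop.
- corner_top (a point): Point on the flat top of the slab straight above the short foot, 42 mm above the worktop: the place to press.
- wedge: Plain light wooden wedge, loose, 40 g, lying on its 80 x 45 mm base. Origin: centre of the base; +x to the thin end. Height falls evenly from 16 mm at the upright back face (x -40 mm) to 2 mm at the thin end (x +40). Snug when the short foot is over its x = +6 mm (8 mm high), near its middle line. Slides at about 0.3 N, 2 to 4 N under the foot. Starts with its thin end roughly towards the short foot.
- spice_jar_2: Spice jar 42 mm across, 96 mm tall, beside the scale's left side; bystander. Origin: centre of its underside.
- tin_1: Flat food tin 63 x 105 x 25 mm before the scale; bystander. Origin: centre of its underside.
- lemon_1: Lemon 73 x 53 mm beside the scale's right side; bystander. Origin: centre of its underside.
- mug_2: Dotted mug 92 x 127 x 93 mm near the right; bystander. Origin: centre of its underside.
- onion_1: Red onion 64 mm across, 71 mm tall, near the front left; bystander. Origin: centre of its underside.
There are look-alikes about, which are no part of the job. Several things look just like the wedge: the one meant starts farthest from the robot's base.

How it is judged:
By the outcome, as a careful person would: the job done as asked, in the order asked, and still so for the second after the job is handed in, with the robot touching nothing.
It also fails if it takes over 58 s, if anything falls off the work surface, if the arm or the gripper's body presses on something with over 40 N, if the wrist force passes 120 N, or if a joint passes its speed limit or range.

## Robot

A 6-joint arm with a two-finger parallel gripper is mounted at the origin on a cart in front of the work surface, level with it; the furniture and walls round the work are solid. World frame = base frame: x ahead of the robot, y to its left, z up, the work surface at z = 0. Lengths are in m, angles in rad, forces in N, time in s.
With the tool pointing down it reaches from about 0.35 to 0.875 m from the base axis. Payload 15.5 kg.
Tool frame: the origin (TCP) lies between the finger pads; the fingertips stand 25 mm ahead of it and the grasp point (between the pads) lies 6 mm ahead of it; z points along the fingers, y is the direction in which the jaws open and shut (so a half turn about z gives the same grasp; the last joint's range is limited). The gripper opens to 85 mm and grips with 20 to 120 N. Pads are 22 mm wide; open, the fingers measure 114 mm over their backs; the gripper's body (76 mm by 85 mm) begins 54 mm behind the grasp point. The pads swing forward as they close: fully open they stand 13 mm farther back than shut.
Start: joints at [1.137, 0.494, 1.345, -0, 1.302, -0.096], TCP at [0.207, 0.59, 0.256] pointing down, gripper open.
Joint ranges: [-2.91, 2.91], [-0.82, 2.16], [0.22, 2.67], [-1.22, 4.37], [0.12, 2.79], [-3.08, 3.08]. Speed limits (rad/s): [1.89, 1.89, 2.57, 3.01, 3.01, 3.01].

## Interface

Orientations are given as a unit quaternion [w, x, y, z].
In Python, from plant import env gives the robot as it stands.
- The arm moves only by the tool send_rows, never from a script. Its argument "plan" is text: rows parted by semicolons, each of 7 numbers parted by spaces: the turn, a rotation vector about the world's x, y, z in rad, then the shift along the world's x, y, z in mm, then the closure in counts, from 0 (fully open) to 255 (shut). In form: wx wy wz x y z fingers; .... A call has 1 to 10 rows; each row shifts and turns the pose as measured when the row begins; what a row does not reach is not made up. A row lasts 1/10 s, in which the tool goes at most 50 mm and 8.59 degrees, less where a joint would pass 70% of its speed; a pose out of reach is approached as far as the arm can. A call with a gripper value outside its range is refused whole. The fingers move at their own pace and stop on an object; the grip force is fixed at half the most. Time passes only in rows, so rows that do not move let the fingers close. It gives the time, the measured TCP pose, the force and the opening at its end, in the units of the state.
- env.get_obs(): the state, without advancing time (a new reading comes with each control period).
- env.camera(name): name is "side" or "top" or "wrist"; returns a dict with "pixels" (400x640x3 uint8, blue, green, red), "intrinsics" (3x3 intrinsics, pixels), "origin" and "attitude" of the camera in the world. Camera axes: x right, y down, z forward; pixel columns grow to the right and rows downward; lengths in m; the calibration is good to about 2 mm. A picture is of the moment at which its call begins. There is no depth.
- env.finish_job(): hands the job in, once; it reports no verdict.
The state is a dict: "time_s": time; "q": joint angles; "joint_velocities": joint speeds; "joint_torque": joint torques, N m; "tool_pos": TCP position; "orientation": TCP orientation; "force": force on the tool from outside, world axes, zero at the start; "ft_torque": the same for the moment, N m; "width": opening from 0.0 (shut) to 1.0 (fully open).
Only numpy, scipy, OpenCV 4.12 (cv2) and the standard library are available. Lean on these libraries where they do the work, as an engineer would, in place of code of your own. Each camera call takes 0.05 s, during which the arm holds its last target. There are 200 camera calls.

## Working session

There is one attempt and no reset: what is moved stays moved. The work goes in short steps, Python scripts to look and compute and a tool call to move; the robot and the scene stay as the last step left them, time stands still between calls to the robot, and variables do not carry over. Pictures are saved under pics/ and viewed, about 8 in all and at most 12, crops included, and the job is handed in when it is done.

Besides the shell and the picture viewer there is one more tool, called after "Emit:" as a command line: name --argument value ..., lists and objects as JSON in quotes. send_rows: Moves the arm, as the interface text tells. Its arguments: {"type":"object","properties":{"plan":{"type":"string"}},"required":["plan"]}

```bash
mkdir -p pics; cat > h.py <<'E'
import numpy as np, cv2
from plant import env
def cam(n,f=None):
    c=env.camera(n)
    im=np.ascontiguousarray(c["pixels"])
    if f: cv2.imwrite("pics/"+f,im)
    return im,c
def R_(c):
    a=np.array(c["attitude"],float)
    if a.shape==(3,3): return a
    w,x,y,z=a
    from scipy.spatial.transform import Rotation as R
    return R.from_quat([x,y,z,w]).as_matrix()
def ray(c,uv,z=0):
    K=np.array(c["intrinsics"]);o=np.array(c["origin"])
    d=R_(c)@np.linalg.inv(K)@np.array([uv[0],uv[1],1.])
    return o+d*(z-o[2])/d[2]
def proj(c,p):
    v=np.array(c["intrinsics"])@(R_(c).T@(np.array(p)-np.array(c["origin"])))
    return v[:2]/v[2]
E
python3 - <<'E'
from h import *
im,c=cam("top","top1.png");print(c["origin"],c["attitude"],c["intrinsics"])
im,c=cam("side","side1.png");print(c["origin"],c["attitude"])
print(env.get_obs())
E
```

```text
[ 0.35908502 -0.04059997  1.40605581] [ 0.04343032 -0.7015425   0.70986544 -0.04519932] [[452.32255057   0.         322.85022659]
 [  0.         452.32255057 191.19121025]
 [  0.           0.           1.        ]]
[ 0.28533338 -1.12129325  0.8543726 ] [-0.45460988  0.88415862 -0.09733505  0.04603564]
{'time_s': 0.1, 'q': array([ 1.13749316e+00,  4.94120218e-01,  1.34608874e+00,  1.26764414e-05,
        1.30251808e+00, -9.54529480e-02]), 'joint_velocities': array([ 4.95587672e-04, -2.69137447e-03, -2.30275131e-03,  4.61229359e-05,
        3.06180842e-04,  6.00737773e-05]), 'joint_torque': array([ 1.04847459e-03, -8.83578157e+01, -3.84557605e+01, -1.92236835e-04,
        5.27461511e-03, -7.07487334e-05]), 'tool_pos': array([0.20699611, 0.58939559, 0.25575376]), 'orientation': array([-1.54110344e-04,  1.68124491e-01,  9.85765608e-01, -5.45887351e-04]), 'force': array([ 0.33608728, -0.76256136, -0.3829903 ]), 'ft_torque': array([0.00099555, 0.00610382, 0.00991429]), 'width': 1.0019430551136292}
```

View pics/top1.png

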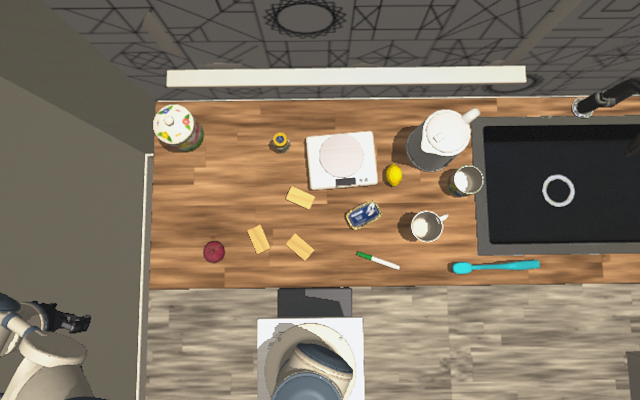

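View pics/side1.png

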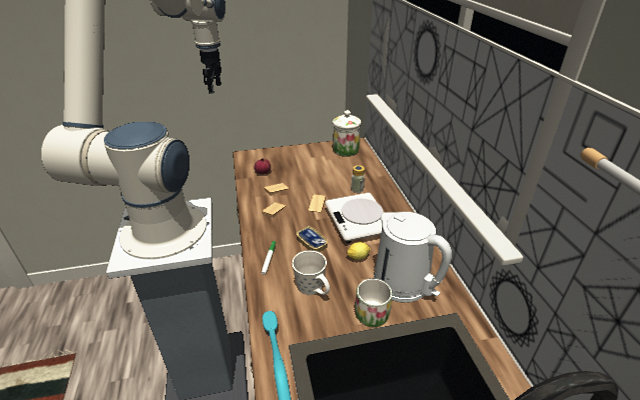

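The top view shows the scale at about (341,160), with its display at (345,182). Three wedge look-alikes lie at (300,198), (259,239) and (300,247). Next I measure each one's distance to the base, and take a close crop of the farthest and the scale.

```bash
python3 - <<'E'
from h import *
im,c=cam("top")
hsv=cv2.cvtColor(im,cv2.COLOR_BGR2HSV)
for n,(x,y) in dict(a=(300,198),b=(259,239),c=(300,247),scale=(312,180),wood=(320,215)).items(): print(n,hsv[y,x],ray(c,(x,y),.009).round(3), np.linalg.norm(ray(c,(x,y),.009)[:2]).round(3))
cv2.imwrite("pics/crop1.png",cv2.resize(im[120:220,265:390],None,fx=6,fy=6,interpolation=cv2.INTER_CUBIC))
E
```

```text
a [ 21 129 243] [0.515 0.026 0.009] 0.515
b [ 19 134 236] [0.39  0.153 0.009] 0.418
c [ 19 133 236] [0.364 0.027 0.009] 0.365
scale [ 40   3 244] [ 0.571 -0.012  0.009] 0.571
wood [ 14 132 166] [ 0.461 -0.035  0.009] 0.462
```

View pics/crop1.png

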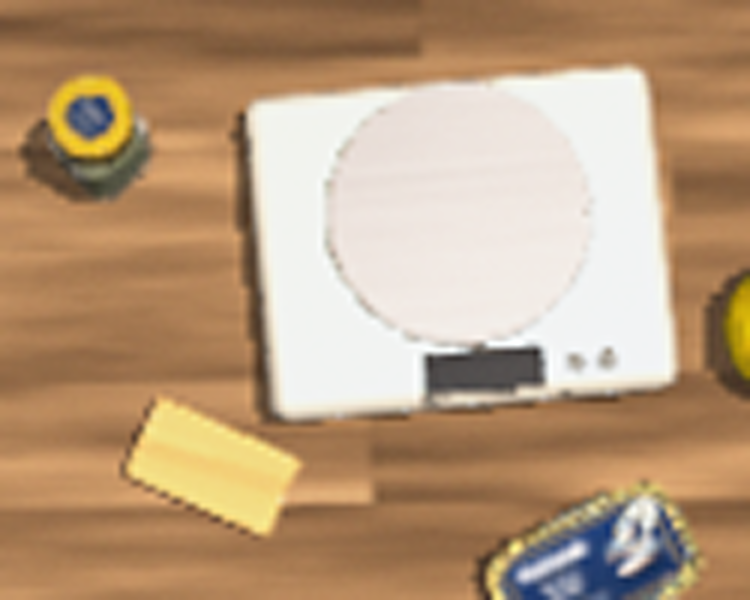

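The crop shows wedge a with its upright back (shadowed edge) at the left, crop (140,435), and its thin end at the right, (285,497). The scale's near-left corner is at about (275,415). Now the exact poses.

```bash
cat >> h.py <<'E'
def wedge(im,c,near=None):
    hsv=cv2.cvtColor(im,cv2.COLOR_BGR2HSV)
    m=cv2.inRange(hsv,(17,90,205),(27,190,255))
    cs=[k for k in cv2.findContours(m,0,2)[0] if cv2.contourArea(k)>60]
    return cs,m
def scale_c(im):
    hsv=cv2.cvtColor(im,cv2.COLOR_BGR2HSV)
    m=cv2.inRange(hsv,(0,0,200),(179,40,255)); 
    return max([k for k in cv2.findContours(m[:,300:395].copy(),0,2,offset=(300,0))[0]],key=lambda k:cv2.contourArea(k)*(cv2.boundingRect(k)[1]>115))
E
python3 - <<'E'
from h import *
im,c=cam("top")
cs,_=wedge(im,c)
for k in cs:
    r=cv2.minAreaRect(k); print(np.round(r[0],1),[ray(c,p,.008)[:2].round(4).tolist() for p in cv2.boxPoints(r)])
k=scale_c(im); r=cv2.minAreaRect(k); P=[ray(c,p,.042)[:2] for p in cv2.boxPoints(r)]
print("scale",r,np.round(P,4).tolist(),[np.linalg.norm(P[i]-P[i-1]).round(4) for i in range(4)],np.mean(P,0))
# jar and tin
for n,p,z in [("jar top",(279.8,139.5),.096),("tin",(364,214),.025)]: print(n,ray(c,p,z).round(3))
E
```

```text
[299.5 246.6] [[0.3736, 0.0723], [0.407, 0.0431], [0.3561, -0.0155], [0.323, 0.0137]]
[258.3 238.9] [[0.4184, 0.1911], [0.435, 0.1501], [0.3616, 0.1192], [0.3452, 0.16]]
[300.1 197.3] [[0.5144, 0.0724], [0.5552, 0.0533], [0.5194, -0.0208], [0.4788, -0.0015]]
scale ((341.5769348144531, 159.88462829589844), (52.54085922241211, 66.48822021484375), 85.03025817871094) [[0.7015, 0.0044], [0.7174, -0.2006], [0.5537, -0.2102], [0.5384, -0.0083]] [np.float64(0.1636), np.float64(0.2055), np.float64(0.1639), np.float64(0.2025)] [ 0.62774298 -0.10367587]
jar top [0.68  0.081 0.096]
tin [ 0.461 -0.17   0.025]
```

Wedge a is farthest (0.515 m, against 0.418 and 0.365). I move above it and check with the wrist camera.

Emit:
send_rows --plan "0 0 -0.012 22 -50 0 160;0 0 -0.012 22 -50 0 160;0 0 -0.012 22 -50 0 160;0 0 -0.012 22 -50 0 160;0 0 -0.012 22 -50 0 160;0 0 -0.012 22 -50 0 160;0 0 -0.012 22 -50 0 160;0 0 -0.012 22 -50 0 160;0 0 -0.012 22 -50 0 160;0 0 -0.012 22 -50 0 160"

```text
time_s: 1.2
tool_pos: [0.4059, 0.1288, 0.2552]
orientation: [0.001, 0.225, 0.974, 0.001]
force: [2.0, 0.9, 0.5]
width: 0.37
```

```bash
cat >> h.py <<'E'
def st():
    from scipy.spatial.transform import Rotation as R
    o=env.get_obs(); w,x,y,z=o["orientation"]; M=R.from_quat([x,y,z,w]).as_matrix()
    print("t",round(o["time_s"],2),"p",(1000*o["tool_pos"]).round(1),"zax",M[:,2].round(3),"yaw_y",np.degrees(np.arctan2(M[1,1],M[0,1])).round(1),"F",o["force"].round(1),"w",round(o["width"],3),"q6",o["q"][5].round(2))
    return o,M
E
python3 - <<'E'
from h import *
st(); im,c=cam("wrist","w1.png"); st()
print(c["origin"]); print([proj(c,p).round(0) for p in [(.535,.063,.008),(.499,-.011,.008),(.5564,-.0239,.042)]])
E
```

```text
t 1.2 p [405.9 128.8 255.2] zax [ 0.002  0.002 -1.   ] yaw_y 64.0 F [2.  0.9 0.5] w 0.37 q6 -0.95
t 1.25 p [409.  123.  255.3] zax [ 0.004 -0.001 -1.   ] yaw_y 63.8 F [ 4.5 -2.5 -1.3] w 0.372 q6 -0.96
[0.33974125 0.16106388 0.37386133]
[array([316., 278.]), array([254., 278.]), array([262., 332.])]
```

View pics/w1.png

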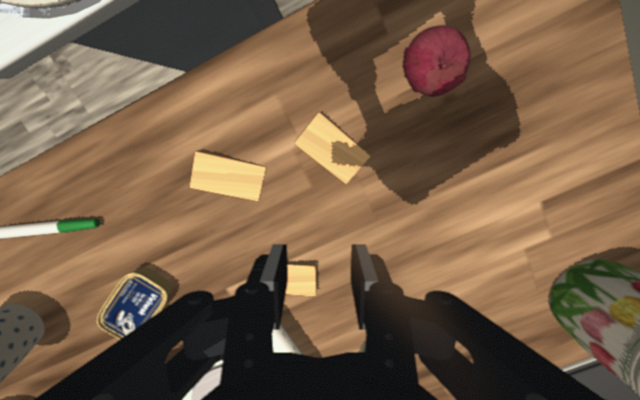

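The wrist view shows the wedge at (300,278) between the fingers, with the other two wedges behind at (228,176) and (332,148). The shadow from its left edge in the top crop puts the thick back on that (+y) side. I set the fingers as a fence beside its robot-side flank.

Emit:
send_rows --plan "0 0 0 30 -30 -20 160;0 0 0 31 -31 -30 160;0 0 0 0 0 -40 160;0 0 0 0 0 -40 160;0 0 0 0 0 -40 160;0 0 0 0 0 -30 160;0 0 0 0 0 -12 160;0 0 0 0 0 0 160"

```text
time_s: 2.05
tool_pos: [0.471, 0.0593, 0.0402]
orientation: [0.006, 0.232, 0.973, 0.001]
force: [0.1, -1.5, 0.7]
width: 0.37
```

```bash
python3 - <<'E'
from h import *
st()
E
```

```text
t 2.05 p [471.   59.3  40.2] zax [ 0.012 -0.001 -1.   ] yaw_y 63.2 F [ 0.1 -1.5  0.7] w 0.37 q6 -1.1
```

Emit:
send_rows --plan "0 0 0 0 0 -5 160;0 0 0 0 0 -5 160;0 0 0 0 0 -4 160;0 0 0 0 0 0 160"

```text
time_s: 2.45
tool_pos: [0.4724, 0.0595, 0.0272]
orientation: [0.007, 0.231, 0.973, 0.002]
force: [0.1, 0.3, 1.0]
width: 0.37
```

Emit:
send_rows --plan "0 0 0 0 0 -2 160;0 0 0 0 0 -1.5 160;0 0 0 0 0 0 160"

```text
time_s: 2.75
tool_pos: [0.4728, 0.0595, 0.0246]
orientation: [0.008, 0.231, 0.973, 0.002]
force: [-1.8, -0.0, 1.5]
width: 0.371
```

Emit:
send_rows --plan "0 0.015 0 0 0 -1.5 160;0 0 0 0 0 -1.5 160;0 0 0 0 0 0 160"

```text
time_s: 3.05
tool_pos: [0.4732, 0.0595, 0.0249]
orientation: [0.002, 0.231, 0.973, 0.0]
force: [0.3, -0.1, -0.9]
width: 0.372
```

```bash
python3 - <<'E'
from h import *
st()
im,c=cam("top","top2.png")
cv2.imwrite("pics/crop2.png",cv2.resize(im[120:220,265:390],None,fx=6,fy=6,interpolation=cv2.INTER_CUBIC))
E
```

```text
t 3.05 p [473.2  59.5  24.9] zax [ 0.005 -0.001 -1.   ] yaw_y 63.3 F [ 0.3 -0.1 -0.9] w 0.372 q6 -1.1
```

Emit:
send_rows --plan "0 0 0 0 0 -3 160;0 0 0 0 0 0 160"

```text
time_s: 3.3
tool_pos: [0.4736, 0.0596, 0.0248]
orientation: [0.004, 0.231, 0.973, 0.001]
force: [0.8, -0.6, -0.2]
width: 0.375
```

Emit:
send_rows --plan "0 0 0 0 0 2 160;0 0 0 8 -4 0 160;0 0 0 8 -4 0 160;0 0 0 7 -3 0 160;0 0 0.06 3 -1 0 160;0 0 0.06 3 -1 0 160;0 0 0.06 3 -1 0 160;0 0 0.06 3 -1 0 160;0 0 0.06 3 -1 0 160;0 0 0 0 0 0 160"

```text
time_s: 4.3
tool_pos: [0.5186, 0.0402, 0.0254]
orientation: [0.004, 0.078, 0.997, 0.001]
force: [-0.1, -0.2, -0.2]
width: 0.374
```

```bash
python3 - <<'E'
from h import *
st()
im,c=cam("top")
cv2.imwrite("pics/crop3.png",cv2.resize(im[120:220,265:390],None,fx=6,fy=6,interpolation=cv2.INTER_CUBIC))
im2,c=cam("side"); cv2.imwrite("pics/s2.png",cv2.resize(im2[150:270,260:420],None,fx=4,fy=4,interpolation=cv2.INTER_CUBIC))
a=cv2.imread("pics/crop3.png");b=cv2.imread("pics/s2.png")
cv2.imwrite("pics/both.png",cv2.resize(np.hstack([a[:480],b]),None,fx=.57,fy=.57,interpolation=cv2.INTER_AREA))
E
```

```text
t 4.3 p [518.6  40.2  25.4] zax [ 0.009  0.002 -1.   ] yaw_y 81.0 F [-0.1 -0.2 -0.2] w 0.374 q6 -1.46
```

View pics/both.png

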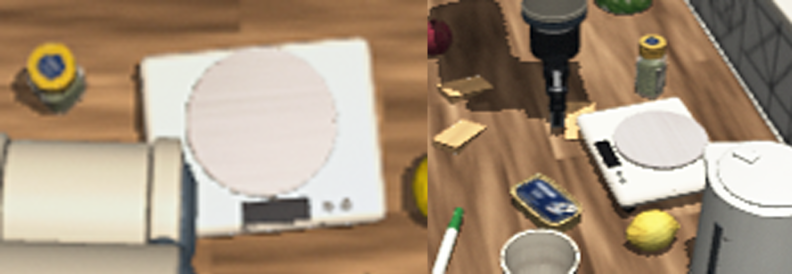

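The side crop shows the wedge against the gripper, next to the scale's near-left corner. The top view is blocked by the forearm. I make a small final turn, back off, turn for the back push and look again.

Emit:
send_rows --plan "0 0 0.06 1 0 1 160;0 0 0.06 1 0 0 160;0 0 0 -15 5 0 160;0 0 0 -15 10 10 160;0 0 0 -10 20 40 160;0 0 -0.14 0 40 20 210;0 0 -0.14 0 40 0 210;0 0 -0.14 0 30 0 210;0 0 -0.14 10 0 0 210;0 0 -0.14 20 0 0 210"

```text
time_s: 5.4
tool_pos: [0.5025, 0.1874, 0.1011]
orientation: [0.003, 0.368, 0.93, 0.001]
force: [1.5, -0.5, 0.5]
width: 0.178
```

Emit:
send_rows --plan "0 0 -0.14 10 0 0 210;0 0 -0.14 10 0 0 210;0 0 -0.14 10 0 0 210;0 0 -0.14 10 0 0 210;0 0 -0.14 10 0 0 210;0 0 0 0 0 0 210"

```text
time_s: 6.0
tool_pos: [0.5518, 0.191, 0.1052]
orientation: [0.004, 0.679, 0.734, 0.001]
force: [0.2, -0.2, -0.6]
width: 0.178
```

```bash
python3 - <<'E'
from h import *
st()
im,c=cam("top")
a=cv2.resize(im[130:220,275:355],None,fx=6,fy=6,interpolation=cv2.INTER_CUBIC)
im2,c2=cam("side"); b=cv2.resize(im2[170:260,280:400],None,fx=6,fy=6,interpolation=cv2.INTER_CUBIC)
cv2.imwrite("pics/both2.png",cv2.resize(np.hstack([a,b]),None,fx=.66,fy=.66,interpolation=cv2.INTER_AREA))
cs,m=wedge(im,c)
for k in cs:
    r=cv2.minAreaRect(k); print(np.round(r[0],1),[ray(c,p,.008)[:2].round(4).tolist() for p in cv2.boxPoints(r)])
k=scale_c(im); r=cv2.minAreaRect(k); P=[ray(c,p,.042)[:2] for p in cv2.boxPoints(r)]; print(r,np.mean(P,0))
E
```

```text
t 6.0 p [551.8 191.  105.2] zax [ 0.007 -0.005 -1.   ] yaw_y 4.5 F [ 0.2 -0.2 -0.6] w 0.178 q6 0.16
[299.6 246.6] [[0.3734, 0.072], [0.4068, 0.0429], [0.3561, -0.0155], [0.323, 0.0137]]
[261.6 239.5] [[0.4135, 0.1702], [0.4235, 0.1461], [0.3626, 0.1198], [0.3527, 0.1438]]
[301.6 185.4] [[0.5439, 0.0648], [0.5853, 0.0544], [0.5647, -0.0234], [0.5234, -0.0127]]
((341.66802978515625, 159.84835815429688), (52.51073455810547, 66.00055694580078), 84.80557250976562) [ 0.6278523  -0.10395715]
```

View pics/both2.png

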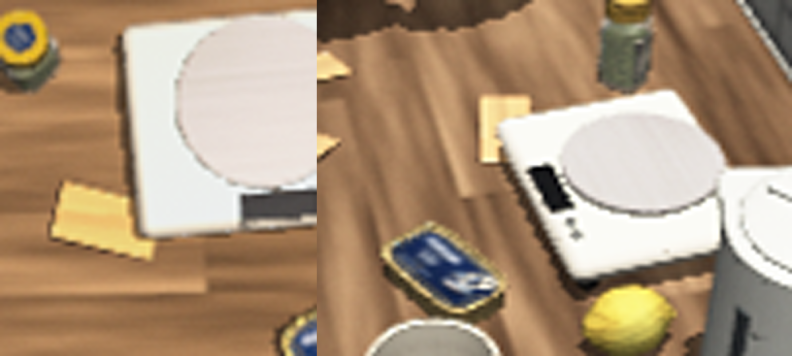

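The crops show the wedge's thin end just under the scale's near-left corner (top crop (150,240)), pointing at -104°. The scale has not moved and the other two wedges lie where they were. Now I push from behind, with a two-finger fence square to -88°.

Emit:
send_rows --plan "0 0 -0.045 3 -30 -25 210;0 0 0 2 -30 -25 210;0 0 0 0 -12 -18 210;0 0 0 0 0 -5 210;0 0 0 0 -10 -2 210;0 0 0 0 -10 0 210;0 0 0 0 -8 0 210;0 0 0 0 -5 0 210;0 0 0 0 0 0 210"

```text
time_s: 7.0
tool_pos: [0.5528, 0.0847, 0.0326]
orientation: [0.005, 0.684, 0.729, 0.002]
force: [0.3, -0.9, -0.4]
width: 0.179
```

```bash
cat > look.py <<'E'
from h import *
import sys
st()
im,c=cam("top")
cs,m=wedge(im,c)
for k in cs:
    r=cv2.minAreaRect(k)
    if abs(r[0][0]-310)<25 and r[0][1]<210:
        print(np.round(r[0],1),[ray(c,p,.008)[:2].round(4).tolist() for p in cv2.boxPoints(r)])
        k=k[:,0].astype(float); i=k[:,0]-.3*0; print("left px",k[k[:,0]<k[:,0].min()+2].tolist())
k=scale_c(im); r=cv2.minAreaRect(k); P=[ray(c,p,.042)[:2] for p in cv2.boxPoints(r)]; print(np.round(r[0],2),r[2],np.mean(P,0).round(4))
im2,c2=cam("side")
a=cv2.resize(im[130:220,275:355],None,fx=6,fy=6,interpolation=cv2.INTER_CUBIC)
b=cv2.resize(im2[170:260,280:400],None,fx=6,fy=6,interpolation=cv2.INTER_CUBIC)
cv2.imwrite("pics/"+sys.argv[1],cv2.resize(np.hstack([a,b]),None,fx=.66,fy=.66,interpolation=cv2.INTER_AREA))
E
python3 look.py l1.png
```

```text
t 7.0 p [552.8  84.7  32.6] zax [ 0.009 -0.004 -1.   ] yaw_y 3.6 F [ 0.3 -0.9 -0.4] w 0.179 q6 -0.01
[304.8 188.2] [[0.5595, 0.0402], [0.5778, 0.0111], [0.531, -0.0178], [0.5129, 0.0112]]
left px [[300.0, 186.0], [300.0, 187.0], [299.0, 188.0], [299.0, 189.0], [300.0, 190.0], [300.0, 191.0]]
[341.65 159.54] 84.98689270019531 [ 0.6288 -0.1039]
```

View pics/l1.png

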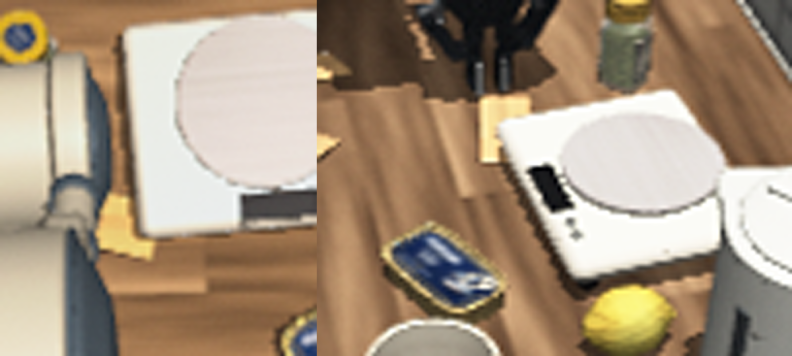

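The side crop shows both fingertips just behind the wedge's back. I push about 27 mm, back off, and measure.

Emit:
send_rows --plan "0 0 -0.03 3 -4 -4 210;0 0 0 0 -4 0 210;0 0 0 0 -4 0 210;0 0 0 0 -4 0 210;0 0 0 0 -4 0 210;0 0 0 0 -4 0 210;0 0 0 0 -3 0 210"

```text
time_s: 7.8
tool_pos: [0.556, 0.057, 0.028]
orientation: [0.005, 0.696, 0.718, 0.002]
force: [0.1, 0.3, 0.4]
width: 0.172
```

```bash
python3 -c "
from h import *
st()"
```

```text
t 7.8 p [556.  57.  28.] zax [ 0.009 -0.004 -1.   ] yaw_y 1.9 F [0.1 0.3 0.4] w 0.172 q6 -0.03
```

Emit:
send_rows --plan "0 0 0 0 10 0 210;0 0 0 0 20 0 210;0 0 0 0 40 20 210;0 0 0 0 40 20 210;0 0 0 0 20 0 210;0 0 0 0 0 0 210"

```text
time_s: 8.4
tool_pos: [0.5554, 0.1932, 0.0696]
orientation: [0.004, 0.697, 0.717, 0.002]
force: [-0.1, -0.7, -0.5]
width: 0.179
```

```bash
python3 look.py l2.png
```

```text
t 8.4 p [555.4 193.2  69.6] zax [ 0.009 -0.003 -1.   ] yaw_y 1.7 F [-0.1 -0.7 -0.5] w 0.179 q6 0.21
[301. 183.] [[0.5843, 0.0445], [0.5838, 0.0007], [0.5396, 0.0011], [0.5401, 0.0447]]
left px [[295.0, 177.0], [295.0, 186.0], [294.0, 187.0], [294.0, 188.0], [295.0, 189.0]]
[341.62 159.85] 84.80557250976562 [ 0.6278 -0.1038]
```

View pics/l2.png

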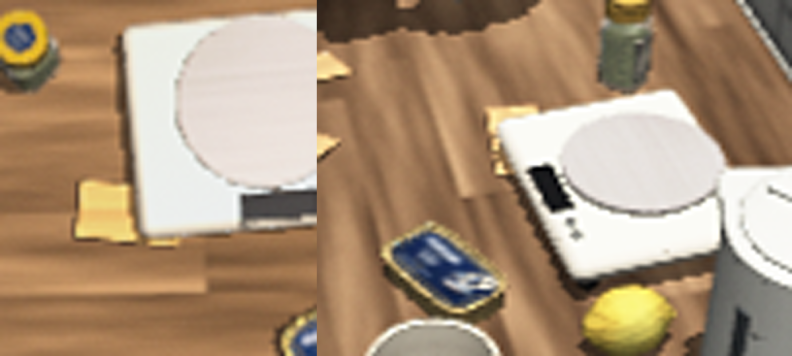

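The top crop shows the wedge running under the scale's left edge, its back edge from (82,180) to (75,238) and its near flank reaching (180,245). It sits a little toward +x. I measure the flank and back edge more precisely.

```bash
python3 - <<'E'
from h import *
im,c=cam("top")
f=lambda u,v:(275+(u)/3.96,130+(v)/3.96)
for n,p,z in [("back far",(82,180),.016),("back near",(75,240),.016),("near flank@180",(180,245),.004),("scale corner",(142,238),.042)]:
    print(n,ray(c,f(*p),z)[:2].round(4), ray(c,f(*p),0)[:2].round(4))
hsv=cv2.cvtColor(im,cv2.COLOR_BGR2HSV)
m=cv2.inRange(hsv,(17,90,195),(27,190,255))[165:200,285:325]
print("\n".join("".join("#" if v else "." for v in r) for r in m))
E
```

```text
back far [0.5847 0.0387] [0.5872 0.0396]
back near [0.5372 0.0444] [0.5393 0.0454]
near flank@180 [ 0.5338 -0.0377] [ 0.5343 -0.0377]
scale corner [ 0.5348 -0.0086] [ 0.5402 -0.0076]
........................................
........................................
........................................
........................................
........................................
........................................
........................................
........................................
........................................
........................................
............##..........................
..........########......................
..........#############.................
..........#############.................
..........#############.................
..........############..................
..........#############.................
..........############..................
..........############..................
..........############..................
..........##############................
.........##############.................
.........##############.................
.........###############................
.........################...............
..................######..........#.....
............................#######.....
........................................
........................................
........................................
........................................
........................................
........................................
........................................
........................................
```

The wedge is at -92°, its middle line about 2 mm from the foot, with roughly 19 mm left to go. I return and push 14 mm of that.

Emit:
send_rows --plan "0 0 -0.03 0 -40 -20 210;0 0 0 0 -40 -20 210;0 0 0 0 -30 0 210;0 0 0 0 -12 0 210;0 0 0 0 -5 0 210;0 0 0 0 -3 0 210;0 0 0 0 -3 0 210;0 0 0 0 -3 0 210;0 0 0 0 -3 0 210;0 0 0 0 -2 0 210"

```text
time_s: 9.55
tool_pos: [0.5546, 0.0431, 0.0273]
orientation: [0.004, 0.709, 0.705, 0.001]
force: [-0.2, 0.4, -0.3]
width: 0.177
```

Emit:
send_rows --plan "0 0 0 0 -2 0 210;0 0 0 0 -2 0 210"

```text
time_s: 9.75
tool_pos: [0.5547, 0.0393, 0.0274]
orientation: [0.004, 0.709, 0.705, 0.001]
force: [0.8, 0.2, 0.0]
width: 0.174
```

Emit:
send_rows --plan "0 0 0 0 -1 0 210;0 0 0 0 -1 0 210"

```text
time_s: 9.95
tool_pos: [0.5547, 0.0371, 0.0275]
orientation: [0.004, 0.709, 0.705, 0.001]
force: [0.7, 0.0, 0.6]
width: 0.177
```

Emit:
send_rows --plan "0 0 0 0 -1 0 210"

```text
time_s: 10.05
tool_pos: [0.5547, 0.0361, 0.0274]
orientation: [0.004, 0.709, 0.705, 0.001]
force: [-0.3, 0.8, -1.1]
width: 0.176
```

```bash
python3 look.py l3.png
```

```text
t 10.05 p [554.7  36.1  27.4] zax [ 0.008 -0.004 -1.   ] yaw_y -0.3 F [-0.3  0.8 -1.1] w 0.176 q6 -0.03
[341.72 159.57] 85.03025817871094 [ 0.6287 -0.1041]
```

```bash
cat > f.py <<'E'
from h import *
F=[]
for i in range(6): env.camera("side"); o=env.get_obs(); F.append(o["force"])
print(np.mean(F,0).round(2),np.std(F,0).round(2),(o["tool_pos"]*1000).round(2),o["time_s"])
E
python3 f.py
```

```text
[ 0.1  -0.33 -0.01] [0.64 0.42 0.38] [554.73  36.2   27.45] 10.45
```

Emit:
send_rows --plan "0 0 0 0 -1.2 0 210"

```text
time_s: 10.55
tool_pos: [0.5547, 0.0351, 0.0274]
orientation: [0.004, 0.709, 0.705, 0.002]
force: [0.5, 1.9, -0.3]
width: 0.173
```

```bash
python3 f.py
```

```text
[-0.1   0.23  0.25] [0.59 0.44 0.56] [554.72  34.98  27.45] 10.85
```

Emit:
send_rows --plan "0 0 0 0 -1.2 0 210"

```text
time_s: 10.95
tool_pos: [0.5547, 0.0339, 0.0275]
orientation: [0.004, 0.709, 0.705, 0.002]
force: [0.3, 2.2, 0.0]
width: 0.179
```

```bash
python3 f.py
```

```text
[0.02 0.04 0.1 ] [0.66 0.47 0.46] [554.73  33.73  27.46] 11.25
```

The in-motion force rose to about 2 N on the last two steps, which could be the foot touching. I back off and look.

Emit:
send_rows --plan "0 0 0 0 10 0 210;0 0 0 0 20 0 210;0 0 0 0 40 20 210;0 0 0 0 40 20 210;0 0 0 0 40 0 210;0 0 0 0 0 0 210"

```text
time_s: 11.85
tool_pos: [0.5541, 0.1913, 0.069]
orientation: [0.004, 0.71, 0.704, 0.002]
force: [0.4, -2.0, -0.0]
width: 0.178
```

```bash
python3 look.py l4.png; python3 - <<'E'
from h import *
im,c=cam("top")
m=cv2.inRange(cv2.cvtColor(im,cv2.COLOR_BGR2HSV),(17,90,195),(27,190,255))[165:200,285:325]
print("\n".join("".join("#" if v else "." for v in r) for r in m[8:29]))
g=cv2.cvtColor(im,cv2.COLOR_BGR2HSV)[:,:,2].astype(float)
# subpixel back edge: brightest gradient per row
for v in range(178,188,3):
    d=np.diff(cv2.GaussianBlur(g,(1,3),0)[v,288:302]); d=d.clip(0); i=int(np.argmax(d)); u=288+i+.5
    print(v,u,ray(c,(u,v),.016)[:2].round(4))
E
```

```text
t 11.85 p [554.1 191.3  69. ] zax [ 0.008 -0.003 -1.   ] yaw_y -0.5 F [ 0.4 -2.  -0. ] w 0.178 q6 0.25
[305.  181.5] [[0.5461, 0.0197], [0.5872, 0.0195], [0.5869, 0.0007], [0.5459, 0.001]]
left px [[303.0, 175.0], [302.0, 176.0], [302.0, 188.0]]
[341.67 159.85] 84.80557250976562 [ 0.6279 -0.104 ]
........................................
........................................
.................###....................
.................######.................
.................######.................
.................######.................
.................######.................
.................#######................
.................######.................
.................######.................
.................######.................
.................######.................
.................######.................
.................######.................
.................#######................
.................#######................
.......................#................
........................................
........................................
........................................
........................................
178 300.5 [0.5765 0.0239]
181 300.5 [0.567  0.0239]
184 300.5 [0.5576 0.024 ]
187 300.5 [0.5482 0.024 ]
```

View pics/l4.png

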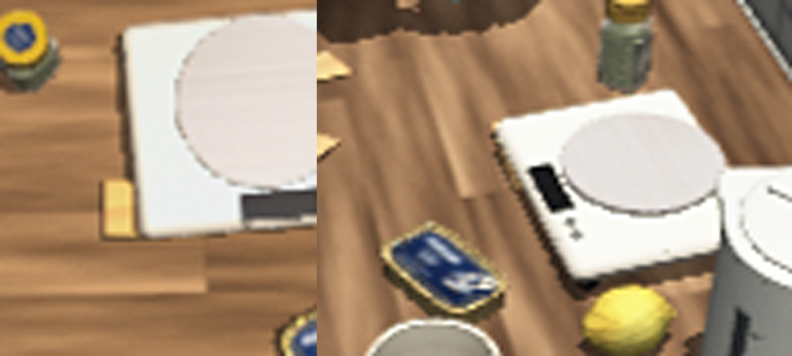

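The top crop shows the wedge square at about -90°, with 24 mm of it showing left of the scale. Its back is at y≈0.024, about 2 mm short of snug, and the scale has not moved. The middle line is about 8 mm off the foot, toward +x. I nudge the wedge's rear toward -x with the shut fingers, to bring the middle line nearer, before the last push.

Emit:
send_rows --plan "0 0 0 0 0 40 255;0 0 0 0 -10 21 255;0 0 0 19 -45 0 255;0 0 0 19 -45 0 255;0 0 0 19 -45 0 255;0 0 0 1 -24 0 255;0 0 0 0 0 0 255"

```text
time_s: 12.7
tool_pos: [0.6107, 0.004, 0.1294]
orientation: [0.003, 0.714, 0.701, -0.002]
force: [-0.0, 0.6, -0.5]
width: -0.002
```

```bash
python3 -c "
from h import *
st()"
```

```text
t 12.7 p [610.7   4.  129.4] zax [ 0.001 -0.007 -1.   ] yaw_y -1.0 F [-0.   0.6 -0.5] w -0.002 q6 -0.07
```

Emit:
send_rows --plan "0 0 0.017 1 17 0 255;0 0 0 0 0 0 255"

```text
time_s: 12.9
tool_pos: [0.6108, 0.0198, 0.1287]
orientation: [0.002, 0.709, 0.705, -0.002]
force: [0.1, 0.1, -0.1]
width: -0.0
```

Emit:
send_rows --plan "0 0 0 0 0 -40 255;0 0 0 0 0 -35 255;0 0 0 0 0 -15 255;0 0 0 0 0 -6 255;0 0 0 0 0 0 255"

```text
time_s: 13.4
tool_pos: [0.6098, 0.0246, 0.0302]
orientation: [0.002, 0.707, 0.707, -0.002]
force: [0.2, 0.1, 0.1]
width: -0.003
```

Emit:
send_rows --plan "0 0 0 -3 -3 0 255;0 0 0 -3 0 0 255;0 0 0 -3 0 0 255;0 0 0 -3 0 0 255;0 0 0 -3 0 0 255;0 0 0 -3 0 0 255;0 0 0 -2 0 0 255;0 0 0 10 5 0 255;0 0 0 10 20 0 255"

```text
time_s: 14.3
tool_pos: [0.61, 0.046, 0.0344]
orientation: [0.004, 0.707, 0.707, -0.0]
force: [-0.2, 0.1, -0.1]
width: 0.001
```

Emit:
send_rows --plan "0 0 0 -10 20 50 210;0 0 0 -15 45 40 210;0 0 0 -15 45 0 210;0 0 0 -10 40 0 210;0 0 0 -10 10 0 210;0 0 0 0 0 0 210"

```text
time_s: 14.9
tool_pos: [0.5561, 0.2061, 0.1167]
orientation: [0.004, 0.708, 0.707, 0.001]
force: [0.5, -0.9, -0.2]
width: 0.18
```

```bash
cat >> look.py <<'E'
m=cv2.inRange(cv2.cvtColor(im,cv2.COLOR_BGR2HSV),(17,90,195),(27,190,255))[165:200,285:325]
print("\n".join("".join("#" if v else "." for v in r) for r in m[4:32]))
g=cv2.cvtColor(im,cv2.COLOR_BGR2HSV)[:,:,2].astype(float)
for v in range(177,193,2):
    d=np.diff(g[v,288:306]).clip(0); i=int(np.argmax(d)); u=288+i+.5
    print(v,u,ray(c,(u,v),.016)[:2].round(4),d[i])
E
python3 look.py l5.png
```

```text
t 14.9 p [556.1 206.1 116.7] zax [ 0.007 -0.005 -1.   ] yaw_y -0.1 F [ 0.5 -0.9 -0.2] w 0.18 q6 0.26
[304.3 183.5] [[0.5807, 0.0248], [0.5825, 0.0044], [0.5397, 0.0005], [0.5379, 0.0208]]
left px [[301.0, 177.0], [301.0, 184.0], [302.0, 185.0], [302.0, 189.0]]
[341.67 159.85] 84.80557250976562 [ 0.6279 -0.104 ]
........................................
........................................
........................................
........................................
........................................
........................................
........................................
.................##.....................
................#######.................
................#######.................
................########................
................########................
................########................
................#######.................
................#######.................
................#######.................
.................######.................
.................#######................
.................######.................
.................#######................
.................#######................
.................#######................
........................................
........................................
........................................
........................................
........................................
........................................
177 300.5 [0.5796 0.0238] 65.0
179 300.5 [0.5733 0.0239] 124.0
181 300.5 [0.567  0.0239] 134.0
183 300.5 [0.5608 0.0239] 117.0
185 301.5 [0.5545 0.0209] 84.0
187 301.5 [0.5482 0.0209] 123.0
189 301.5 [0.5419 0.0209] 111.0
191 304.5 [0.5356 0.0117] 20.0
```

View pics/l5.png

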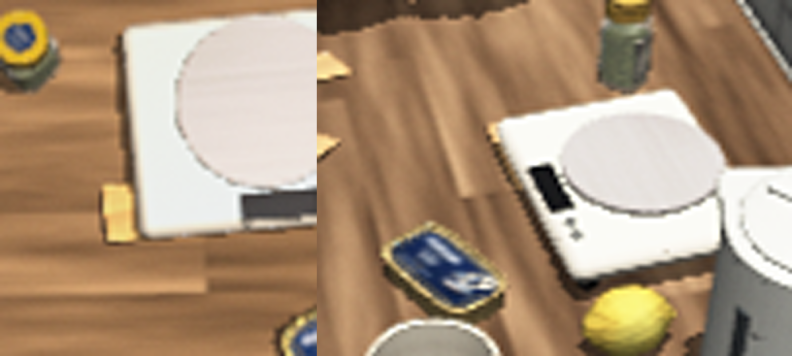

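The wedge has turned to about -85° and its middle line is about 6 mm off the foot. One more nudge on the same flank, a little farther.

Emit:
send_rows --plan "0 0 0 10 -40 10 255;0 0 0 15 -45 0 255;0 0 0 15 -45 0 255;0 0 0 14 -35 0 255;0 0 0 0 0 0 255"

```text
time_s: 15.5
tool_pos: [0.6154, 0.027, 0.1263]
orientation: [0.005, 0.709, 0.705, 0.001]
force: [1.2, 0.6, 0.3]
width: 0.003
```

```bash
python3 -c "
from h import *
st()"
```

```text
t 15.5 p [615.4  27.  126.3] zax [ 0.009 -0.006 -1.   ] yaw_y -0.3 F [1.2 0.6 0.3] w 0.003 q6 -0.04
```

Emit:
send_rows --plan "0 0 0 -7 -3 -40 255;0 0 0 0 0 -35 255;0 0 0 0 0 -15 255;0 0 0 0 0 -5 255;0 0 0 0 0 0 255"

```text
time_s: 16.0
tool_pos: [0.6102, 0.0161, 0.0282]
orientation: [0.006, 0.713, 0.701, 0.002]
force: [-0.1, -0.4, 0.9]
width: 0.004
```

Emit:
send_rows --plan "0 0 0 -7 -1 0 255;0 0 0 -5 0 0 255;0 0 0 -3 0 0 255;0 0 0 -3 0 0 255;0 0 0 -3 0 0 255;0 0 0 -3 0 0 255;0 0 0 -3 0 0 255;0 0 0 -2 0 0 255;0 0 0 0 0 0 255"

```text
time_s: 16.9
tool_pos: [0.5815, 0.0149, 0.0325]
orientation: [0.009, 0.713, 0.701, 0.004]
force: [1.0, 0.2, 1.2]
width: 0.001
```

Emit:
send_rows --plan "0 0 0 10 5 0 255;0 0 0 10 20 0 255;0 0 0 -10 20 50 210;0 0 0 -15 45 40 210;0 0 0 -15 45 0 210;0 0 0 -10 40 0 210;0 0 0 0 10 0 210;0 0 0 0 0 0 210"

```text
time_s: 17.7
tool_pos: [0.5569, 0.1988, 0.1141]
orientation: [0.008, 0.714, 0.7, 0.004]
force: [-0.6, -1.0, -0.0]
width: 0.178
```

```bash
python3 look.py l6.png
```

```text
t 17.7 p [556.9 198.8 114.1] zax [ 0.016 -0.006 -1.   ] yaw_y -1.1 F [-0.6 -1.  -0. ] w 0.178 q6 0.27
[306.2 186.3] [[0.5663, 0.0276], [0.5767, 0.0011], [0.5363, -0.0145], [0.526, 0.0119]]
left px [[301.0, 181.0], [300.0, 182.0], [301.0, 183.0], [301.0, 185.0]]
[341.78 159.83] 84.05313110351562 [ 0.6279 -0.1043]
........................................
........................................
........................................
........................................
........................................
........................................
........................................
........................................
........................................
........................................
.....................#..................
...................####.................
................#######.................
...............#########................
...............#########................
................########................
................#######.................
.................######.................
.................######.................
.................#######................
..................#######...............
..................########..............
..................###########...........
...................#######..............
...................####.................
........................................
........................................
........................................
177 298.5 [0.5797 0.0301] 3.0
179 303.5 [0.5732 0.0145] 26.0
181 299.5 [0.5671 0.027 ] 64.0
183 299.5 [0.5608 0.027 ] 74.0
185 300.5 [0.5545 0.024 ] 86.0
187 301.5 [0.5482 0.0209] 133.0
189 302.5 [0.5419 0.0179] 90.0
191 302.5 [0.5357 0.0179] 94.0
```

The mask measurement puts the wedge at about -69°, with the foot over wedge x≈+5 ±2 mm and 5–6 mm off its middle line. The scale is unmoved. Now the final gentle fence push along that heading, feeling for resistance.

Emit:
send_rows --plan "0 -0.015 0.1 -9 -40 0 210;0 0 0.1 -10 -40 -20 210;0 0 0.1 -10 -30 -20 210;0 0 0.1 -8 -6 -25 210;0 0 0 0 0 -15 210;0 0 0 0 0 -4 210;0 0 0 0 0 0 210"

```text
time_s: 18.5
tool_pos: [0.5211, 0.0679, 0.027]
orientation: [0.012, 0.559, 0.829, 0.012]
force: [-0.7, 0.1, 0.8]
width: 0.177
```

```bash
python3 -c "
from h import *
st()"; python3 f.py
```

```text
t 18.5 p [521.1  67.9  27. ] zax [ 0.033  0.006 -0.999] yaw_y 22.1 F [-0.7  0.1  0.8] w 0.177 q6 -0.38
[-0.19 -0.21 -0.  ] [0.65 0.11 0.38] [521.68  69.2   28.06] 18.8
```

Emit:
send_rows --plan "0 0.03 0 5 -8 0 210;0 0 0 4 -8 0 210;0 0 0 4 -8 0 210;0 0 0 3 -5 0 210;0 0 0 0 0 0 210"

```text
time_s: 19.3
tool_pos: [0.539, 0.0394, 0.0295]
orientation: [0.002, 0.557, 0.83, 0.005]
force: [0.4, 0.4, -0.4]
width: 0.178
```

```bash
python3 -c "
from h import *
st()"
```

```text
t 19.3 p [539.   39.4  29.5] zax [ 0.008  0.006 -1.   ] yaw_y 22.3 F [ 0.4  0.4 -0.4] w 0.178 q6 -0.44
```

Emit:
send_rows --plan "0 0 0 1 -3 0 210;0 0 0 1 -3 0 210;0 0 0 0.5 -1.5 0 210"

```text
time_s: 19.6
tool_pos: [0.541, 0.0316, 0.0294]
orientation: [0.002, 0.557, 0.83, 0.005]
force: [0.1, -0.2, 1.1]
width: 0.18
```

Emit:
send_rows --plan "0 0 0 0.4 -1 0 210"

```text
time_s: 19.7
tool_pos: [0.5413, 0.0306, 0.0294]
orientation: [0.001, 0.557, 0.83, 0.005]
force: [-1.4, 3.2, 0.9]
width: 0.172
```

Emit:
send_rows --plan "0 0 0 0.4 -1 0 210"

```text
time_s: 19.8
tool_pos: [0.5412, 0.0298, 0.0293]
orientation: [0.001, 0.557, 0.83, 0.005]
force: [-3.2, 4.8, 3.6]
width: 0.177
```

Emit:
send_rows --plan "0 0 0 0.4 -1 0 210"

```text
time_s: 19.9
tool_pos: [0.5412, 0.029, 0.0293]
orientation: [0.001, 0.557, 0.83, 0.005]
force: [-2.4, 6.0, 3.2]
width: 0.176
```

The resistance is clear: 3 to 6 N over about 2 mm, well above free sliding, so the wedge is under the foot. I stop and check the held force, then back off and look.

```bash
python3 f.py
```

```text
[-3.05  3.81  2.72] [0.46 0.61 0.57] [541.32  28.94  29.31] 20.2
```

Emit:
send_rows --plan "0 0 0 -3 8 0 210;0 0 0 -8 20 0 210;0 0 0 -5 30 40 210;0 0 0 0 45 40 255;0 0 0 20 40 0 255;0 0 -0.1 10 10 0 255;0 0 0 0 0 0 255"

```text
time_s: 20.9
tool_pos: [0.556, 0.1827, 0.1074]
orientation: [0.003, 0.599, 0.8, 0.006]
force: [0.8, -1.2, -0.1]
width: -0.002
```

```bash
python3 look.py l7.png
```

```text
t 20.9 p [556.  182.7 107.4] zax [ 0.011  0.006 -1.   ] yaw_y 16.3 F [ 0.8 -1.2 -0.1] w -0.002 q6 -0.07
[306.5 186.2] [[0.567, 0.026], [0.5767, 0.0011], [0.5363, -0.0145], [0.5266, 0.0103]]
left px [[301.0, 181.0], [301.0, 184.0], [302.0, 185.0], [302.0, 186.0]]
[341.88 159.83] 83.9909896850586 [ 0.6279 -0.1046]
........................................
........................................
........................................
........................................
........................................
........................................
........................................
........................................
........................................
........................................
........................................
...................####.................
................########................
...............#########................
................########................
................########................
.................######.................
.................######.................
.................######.................
..................######................
..................#######...............
...................#######..#...........
...................##########...........
...................#######..............
....................####................
....................#...................
........................................
........................................
177 291.5 [0.5799 0.0518] 2.0
179 303.5 [0.5732 0.0145] 30.0
181 300.5 [0.567  0.0239] 58.0
183 300.5 [0.5608 0.0239] 137.0
185 301.5 [0.5545 0.0209] 99.0
187 301.5 [0.5482 0.0209] 69.0
189 302.5 [0.5419 0.0179] 85.0
191 303.5 [0.5356 0.0148] 154.0
```

View pics/l7.png

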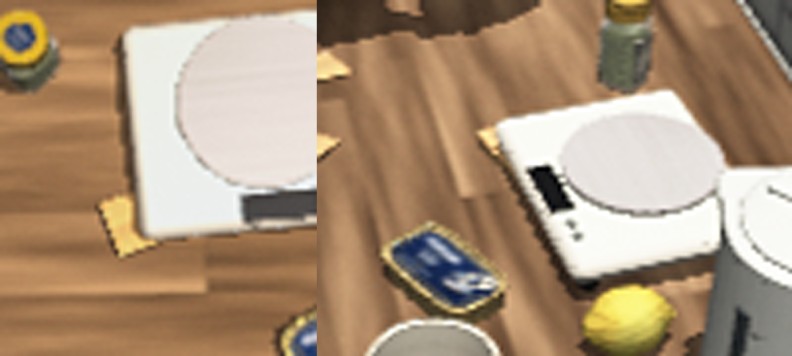

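The top crop shows the wedge tucked under the near-left corner, only its back part visible at (125,225). The scale's centre moved under 1 mm and its heading under 1°. The foot is at about wedge x≈+4 to +5, 4 mm off its middle line. Now the press on the corner.

Emit:
send_rows --plan "0 0.01 0 0 -45 5 255;0 0 0 0 -45 0 255;0 0 0 0 -45 0 255;0 0 0 0 -45 0 255;0 0 0 1 -27 0 255;0 0 0 0 0 0 255;0 0 0 0 0 -20 255;0 0 0 0 0 -10 255;0 0 0 0 0 0 255"

```text
time_s: 21.9
tool_pos: [0.5456, -0.0399, 0.078]
orientation: [-0.006, 0.593, 0.805, -0.001]
force: [0.2, -0.8, 0.9]
width: -0.001
```

```bash
python3 -c "
from h import *
st()"
```

```text
t 21.9 p [545.6 -39.9  78. ] zax [-0.01   0.005 -1.   ] yaw_y 17.3 F [ 0.2 -0.8  0.9] w -0.001 q6 -0.49
```

Correct the position to (557, -24) and go down gently.

Emit:
send_rows --plan "0 -0.01 0 11.5 16 0 255;0 0 0 0 0 -5 255;0 0 0 0 0 -3 255"

```text
time_s: 22.2
tool_pos: [0.5563, -0.0228, 0.0702]
orientation: [-0.002, 0.592, 0.806, 0.002]
force: [-0.3, 0.9, 0.8]
width: -0.004
```

Emit:
send_rows --plan "0 0 0 0 0 -2 255"

```text
time_s: 22.3
tool_pos: [0.556, -0.0227, 0.0681]
orientation: [-0.002, 0.592, 0.806, 0.002]
force: [0.0, -0.6, -0.2]
width: -0.002
```

Emit:
send_rows --plan "0 0 0 0 0 -1.5 255"

```text
time_s: 22.4
tool_pos: [0.5558, -0.0228, 0.0668]
orientation: [-0.002, 0.591, 0.806, 0.002]
force: [-4.8, 2.1, 24.5]
width: 0.003
```

```bash
python3 f.py
```

```text
[-1.47  1.38  8.43] [0.48 0.36 1.07] [555.79 -22.83  67.  ] 22.7
```

The corner holds 8.4 N (peak 24 N) at TCP z = 67 mm, i.e. the top stays at 42 mm and does not tip. Lift and move clear.

Emit:
send_rows --plan "0 0 0 0 0 5 255;0 0 0 0 0 25 255;0 0 0 0 0 40 255;0 0 0 -10 45 30 255;0 0 0 -10 45 0 255;0 0 0 0 45 0 255;0 0 0 0 45 0 255;0 0 0 0 0 0 255"

```text
time_s: 23.5
tool_pos: [0.5352, 0.1564, 0.1714]
orientation: [-0.001, 0.594, 0.805, 0.003]
force: [0.5, -0.9, -0.5]
width: 0.0
```

```bash
python3 look.py l8.png | head -4; python3 f.py
```

```text
t 23.5 p [535.2 156.4 171.4] zax [ 0.002  0.007 -1.   ] yaw_y 17.2 F [ 0.5 -0.9 -0.5] w 0.0 q6 -0.13
[306.5 186.2] [[0.567, 0.026], [0.5767, 0.0011], [0.5363, -0.0145], [0.5266, 0.0103]]
left px [[301.0, 181.0], [301.0, 184.0], [302.0, 185.0], [302.0, 186.0]]
[341.82 159.83] 84.14398956298828 [ 0.6279 -0.1044]
[-0.28 -0.11  0.36] [0.69 0.46 0.26] [535.81 151.16 170.68] 23.9
```

View pics/l8.png

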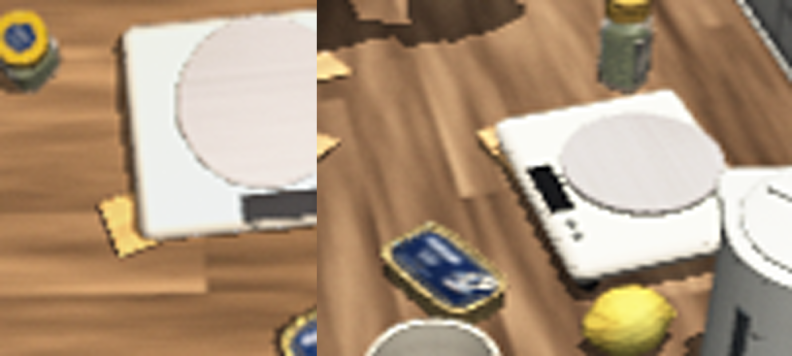

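After the press the wedge (125,225) and the scale are unchanged, and the tool is clear. I hand the job in.

```bash
python3 -c "
from h import *
print(env.finish_job())"
```

```text
the job is handed in; nothing more can be done
None
```

The wedge farthest from the robot is now under the scale's short foot, and the corner held when I pressed on it. I handed the job in at about 24 s of the 58 s; the hand-in gave no verdict.

**Pushing the wedge:** I lined it up with side nudges and pushed it in, thin end first, until the resistance rose to about 3 to 6 N. That last reading is above the 2 to 4 N expected under the foot, so it may be pushed in a millimetre or so too far.

**Wedge position:** By the camera, the foot sits at about wedge x = +4 to +5 mm (±2 mm) against the ideal +6. It is also 4 to 5 mm off the wedge's middle line, and the wedge points at about -69°. If it is past snug, that means at most a few tenths of a millimetre of lift.

**Press test:** The corner held 8 N steady, with a 24 N peak. The slab top stayed at 42 mm, so it no longer tips.

**After moving clear:** The wedge had not moved after the press. Over the whole job the scale's centre shifted about 0.5 mm and it turned about 0.7°, close to what the camera can resolve. The jar, tin and lemon looked unmoved in the last pictures. I did not check the mug, the onion or the other two wedges again at the end.

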